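# Set a slotted mode switch with a screwdriver

## Robot

A 6-joint arm with a two-finger parallel gripper is mounted at the origin on the work surface; the furniture and walls round the work are solid. World frame = base frame: x ahead of the robot, y to its left, z up, the work surface at z = 0. Lengths are in m, angles in rad, forces in N, time in s.
With the tool pointing down it reaches from about 0.35 to 0.925 m from the base axis. Payload 6.4 kg.
Tool frame: the origin (TCP) lies midway between the tips of the shut fingers; the grasp point (between the pads) lies 19 mm behind it (robot.grip_depth is the distance from the TCP to the grasp point, in m); z points along the fingers, y is the direction in which the jaws open and shut (so a half turn about z gives the same grasp; the last joint's range is limited). The gripper opens to 94 mm and grips with 3 to 60 N. Pads are 16 mm wide; open, the fingers measure 119 mm over their backs; the gripper's body (75 mm by 177 mm) begins 78 mm behind the grasp point.
Start: joints at [-1.406, 0.245, 1.558, -0, 1.339, -0.174], TCP at [0.216, -0.613, 0.205] pointing down, gripper open.
Joint ranges: [-3.13, 3.13], [-1.02, 2.26], [0.13, 2.54], [-0.95, 4.09], [0.21, 2.88], [-2.74, 2.74]. Speed limits (rad/s): [2.57, 2.57, 3.14, 3.14, 3.14, 3.14].

## Interface

Orientations are given as a rotation vector (axis times angle).
In Python, from rig import robot gives the robot as it stands.
- The arm moves only by the tool send_rows, never from a script. Its argument "targets" is a list of rows, each a list of 6 numbers: the shift along the tool's x, y, z in m, then the turn, a rotation vector about the tool's x, y, z in degrees. A call has 1 to 8 rows; each row shifts and turns the commanded pose from where the row before left it, along the tool's axes as they then stand; what a row does not reach is not made up. A row lasts 1/8 s, in which the tool goes at most 62.5 mm and 10.7 degrees, less where a joint would pass 70% of its speed; a pose out of reach is approached as far as the arm can. A call is refused whole if a number of a shift passes 0.0625 or a number of a turn 10.7, either way. A call with a gripper value outside its range is refused whole. "grip" is the opening, from 0 (shut) to 1 (fully open), set as the call begins (left out, the last holds). The fingers move at their own pace and stop on an object; the grip force is fixed at half the most. Time passes only in rows, so rows that do not move let the fingers close. It gives the time, the measured TCP pose, the force and the opening at its end, in the units of the state.
- robot.get_state(): the state, without advancing time (a new reading comes with each control period).
- robot.camera(name): name is "scene" or "top" or "wrist"; returns a dict with "img" (480x640x3 uint8, blue, green, red), "z_map" (480x640 float32, m along the optical axis (not along the pixel's ray), 0 where there is no reading), "vfov" (degrees; the focal length in pixels is half the picture's height over the tangent of half this angle, whatever the lens; pixels are square), "cx", "cy" (the principal point, pixels), "world_to_cam" (4x4, takes a point from world to camera coordinates). Camera axes: x right, y down, z forward; pixel columns grow to the right and rows downward; lengths in m; the calibration is good to about 2 mm. A picture is of the moment at which its call begins.
- robot.close_job(): hands the job in, once; it reports no verdict.
The state is a dict: "time": time; "joint_pos": joint angles; "qvel": joint speeds; "joint_torque": joint torques, N m; "position": TCP position; "tcp_rot": TCP orientation; "force": force on the tool from outside, world axes, zero at the start; "torque": the same for the moment, N m; "opening": finger opening in m.
Only numpy, scipy, OpenCV 4.12 (cv2) and the standard library are available. Lean on these libraries where they do the work, as an engineer would, in place of code of your own. Each camera call takes 0.05 s, during which the arm holds its last target. There are 200 camera calls.

## Task

Lift the flat screwdriver off its hook and with its blade turn the slotted switch on the yellow control box a quarter turn clockwise, seen from above, as far as it goes, so that its red end points to the green mark. Then hang the screwdriver back on its hook, blade down, and let go. Leave the switch on the grey box alone and do not push the bench's other things about.

Things in the scene. Friction and masses are not known exactly. Their poses are not given: they have to be found in the camera images.
- screwdriver: flat screwdriver hanging blade down, 154 mm long, 0.1 kg. Origin: centre of the blade's end; z up along the shaft to the handle, x along the blade's width. Blade 14 mm wide (x), 3 mm thick (y), 14 mm long; shaft 7 mm in diameter; black collar 36 mm across 85 to 91 mm above the tip; orange handle from there to the top
- driver_grip (a point): where to grip: middle of the orange handle, 130 mm above the tip, axes as the screwdriver's. Handle 26 mm wide (x), 18 mm thick (y) with flat sides: grip across y. Blade and handle share the same broad plane; half a turn makes no difference
- driver_collar (a point): centre of the underside of the screwdriver's collar, 85 mm above its tip; this face rests on the hook
- hook_stand: aluminium fork hook on a post over a dark 125 x 90 mm foot plate 10 mm thick; fixed. Origin: on the bench straight below the hanging place; z up; the fork opens towards its -x, the post (no higher than the fork) is at +x, 40 to 56 mm from the origin
- hook_seat (a point): hanging place, 115 mm above the bench, axes as the stand's: top of two tines along x, 17 mm gap. The shaft goes in the gap, the collar rests on the tines. 8 mm upturned front ends (25 to 30 mm ahead) and an 8 mm rib (23 mm behind) keep it. Lift straight up or 8 mm and out at the front. Blade passes the gap best with its width along x, as at the start (within 0.25 rad)
- yellow_box: yellow control box, 110 x 90 mm, 50 mm high, on a thin 124 x 94 mm foot plate; fixed. Origin: centre of its underside, below the axis of its slotted switch; z up. On its top: a white mark 35 mm from the axis along +x, a green mark 35 mm along -y, a small amber lamp (no function) 10 mm high near a corner. The one to set.
- yellow_switch (a joint): switch of the yellow box, rad: 0 = red end at the white mark, slot along the box's x; grows CLOCKWISE seen from above to its stop at 1.571 = red end at the green mark. Starts at 0 to 0.12. Friction holds it (0.05 N m). Bright rotor 37 mm across, top 62 mm above the bench, in a fixed black ring (40 to 52 mm across, top at 57 mm). A blade in the slot has 0.18 rad of play
- yellow_switch_slot (a point): centre of the floor of the yellow box's switch slot, on the axis, 52 mm above the bench; turns with the rotor, x along the slot towards the red end. Slot 10 mm deep, right across the 37 mm rotor, 5.5 mm wide, widening in its top 4 mm to 9.5 mm at the mouth
- grey_box: grey control box, 110 x 90 mm, 50 mm high, on a thin 124 x 94 mm foot plate; fixed. Origin: centre of its underside, below the axis of its slotted switch; z up. On its top: a white mark 35 mm from the axis along +x, a green mark 35 mm along -y, a small amber lamp (no function) 10 mm high near a corner. Its switch stays as it is.
- grey_switch (a joint): switch of the grey box, rad: 0 = red end at the white mark, slot along the box's x; grows CLOCKWISE seen from above to its stop at 1.571 = red end at the green mark. Starts at 0 to 0.12. Friction holds it (0.05 N m). Bright rotor 37 mm across, top 62 mm above the bench, in a fixed black ring (40 to 52 mm across, top at 57 mm). 
- grey_switch_slot (a point): centre of the floor of the grey box's switch slot, on the axis, 52 mm above the bench; turns with the rotor, x along the slot towards the red end. Slot 10 mm deep, right across the 37 mm rotor, 5.5 mm wide, widening in its top 4 mm to 9.5 mm at the mouth
- tin_pins: bystander: round tin lid of pins, 108 mm across, 17 mm high, loose; origin: centre of its underside
- parts_bin: bystander: red stacking bin of green buttons, 150 x 104 mm, 65 mm high, loose; origin: centre of its underside
Mind the look-alikes: they are no part of the job. There is more than one size of the screwdriver; the one meant has the size given above.

How it is judged:
On the way, in this order (a step that is already met when the one before it is completed fails the run):
1. the screwdriver is lifted clear of its hook ((horizontal distance between driver_collar and hook_seat above 0.06 m or z of driver_collar in the frame of hook_seat above 0.03 m)), for 0.1 s.
2. the yellow box's switch is turned (at least 75 of its 90 degrees) with the blade in its slot (value of joint yellow_switch above 1.31 rad and z of screwdriver in the frame of yellow_switch_slot below 0.006 m and horizontal distance between screwdriver and yellow_switch_slot below 0.012 m), for 0.1 s.
At the end, for the whole second after the job is handed in: The yellow box's switch stands at 1.31 rad or more (within 15 degrees of its stop), the grey one's below 0.3 rad; the screwdriver hangs at rest on its hook, its collar within 16 mm sideways and 5 mm in height of the hanging place and its shaft within 0.15 rad of upright (value of joint yellow_switch above 1.31 rad and value of joint grey_switch below 0.3 rad and horizontal distance between driver_collar and hook_seat below 0.016 m and z of driver_collar in the frame of hook_seat between -0.005 and 0.005 m and angle between screwdriver's own z axis and vertical below 0.15 rad and linear speed of screwdriver below 0.03 m/s); the robot touches nothing.
It fails at once if the grey box's switch is turned (value of joint grey_switch above 0.3 rad).
It fails at once if the yellow switch is pushed with the fingers instead of the screwdriver (contact force between the fingers and yellow_switch above 1 N).
It fails at once if the tin of pins or the parts bin is pushed more than 30 mm (distance of any of tin_pins, parts_bin from where it was at the start of the episode above 0.03 m).
It also fails if it takes over 53 s, if anything falls off the work surface, if the arm or the gripper's body presses on something with over 40 N, if the wrist force passes 120 N, or if a joint passes its speed limit or range.

## Working session

There is one attempt and no reset: what is moved stays moved. The work goes in short steps, Python scripts to look and compute and a tool call to move; the robot and the scene stay as the last step left them, time stands still between calls to the robot, and variables do not carry over. Pictures are saved under pics/ and viewed, about 8 in all and at most 12, crops included, and the job is handed in when it is done.

Besides the shell and the picture viewer there is one more tool, called after "Emit:" as a command line: name --pt "numbers of a row" for each row, then --argument value for the rest. send_rows: Moves the arm, as the interface text tells. Its arguments: {"type":"object","properties":{"targets":{"type":"array","items":{"type":"array","items":{"type":"number"}}},"grip":{"type":"number"}},"required":["targets"]}

```bash
mkdir -p pics; ls; cat > h.py <<'E'
import numpy as np, cv2
from rig import robot
from scipy.spatial.transform import Rotation as R
def cam(n):
    c=robot.camera(n); c['f']=240/np.tan(np.radians(c['vfov'])/2); return c
def world(c):
    v,u=np.mgrid[:480,:640]; z=c['z_map']
    p=np.stack([(u-c['cx'])/c['f']*z,(v-c['cy'])/c['f']*z,z,np.ones_like(z)],-1)
    P=(p@np.linalg.inv(c['world_to_cam']).T)[...,:3]; P[z==0]=np.nan; return P
def save(n,s,c): 
    cv2.imwrite(f'pics/{n}.png',c['img']); np.savez(f'pics/{n}.npz',P=world(c),img=c['img'],W=c['world_to_cam'],k=[c['f'],c['cx'],c['cy']])
E
python3 - <<'E'
from h import *
a=cam('top');b=cam('scene');save('top','',a);save('scene','',b)
print(a['world_to_cam'],b['world_to_cam'],robot.get_state())
E
```

```text
pics
[[ 0.00555126 -0.99988188  0.01433221 -0.03998886]
 [-0.98101754 -0.00822364 -0.19374458  0.42829943]
 [ 0.19383955 -0.01298462 -0.98094731  1.37719952]
 [ 0.          0.          0.          1.        ]] [[-0.74114785 -0.67129488  0.00794069  0.27007984]
 [-0.52206465  0.56887213 -0.63547856  0.2894601 ]
 [ 0.42207626 -0.47512912 -0.77207768  1.09951239]
 [ 0.          0.          0.          1.        ]] {'time': 0.1, 'joint_pos': array([-1.40608834e+00,  2.45733699e-01,  1.55885555e+00, -5.54480120e-06,
        1.33869035e+00, -1.74106286e-01]), 'qvel': array([ 0.00185071, -0.00136803, -0.00380059, -0.00070343,  0.00097545,
       -0.00057215]), 'joint_torque': array([ 2.22322192e-04, -4.16915846e+01, -3.15524554e+01,  6.87052519e-02,
        3.09961557e-02, -6.00383282e-05]), 'position': array([ 0.21595283, -0.61252181,  0.20448194]), 'tcp_rot': array([-3.09495728e+00, -5.29383816e-01, -3.97543276e-06]), 'force': array([-0.31444749, -0.19373697,  0.1742508 ]), 'torque': array([ 0.01881828,  0.00798754, -0.00020476]), 'opening': 0.09426424934258748}
```

View pics/top.png

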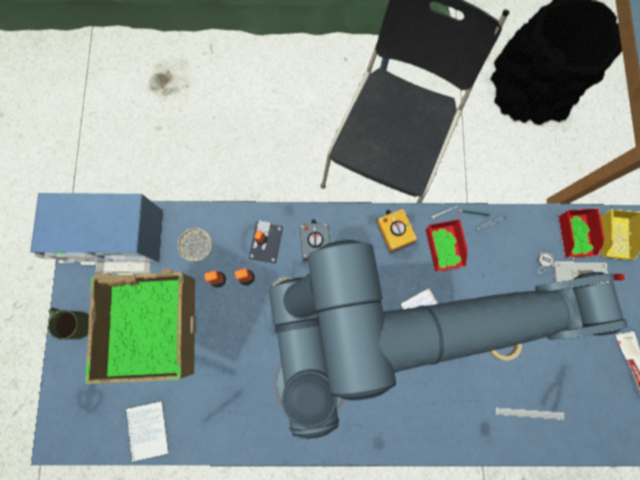

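View pics/scene.png

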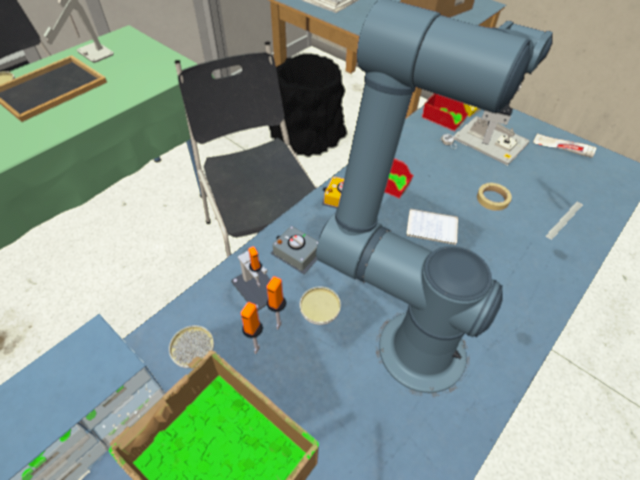

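The top view shows the dark-footed hook stand with an orange handle at (260,238), the grey box at (315,238), the yellow box at (397,230), and two more orange drivers at (213,278) and (244,276). In the scene view the three candidates are at (254,258), (275,293) and (250,320). I'll enlarge these and measure them.

```bash
python3 - <<'E'
from h import *
s=np.load('pics/scene.npz');t=np.load('pics/top.npz')
a=cv2.resize(s['img'][215:375,180:340],(600,600),interpolation=3)
cv2.imwrite('pics/c1.png',a)
for n,d in(('s',s),('t',t)):
    hsv=cv2.cvtColor(d['img'],cv2.COLOR_BGR2HSV)
    m=cv2.inRange(hsv,(4,170,120),(14,255,255))
    k,l,st,ce=cv2.connectedComponentsWithStats(m)
    for i in range(1,k):
        if st[i,4]>40:
            q=d['P'][l==i]; print(n,ce[i].round(),st[i,4],np.nanpercentile(q,[3,50,97],axis=0).round(3).tolist())
P=t['P']
for u,v in[(315,240),(397,230),(195,245),(447,245),(275,250),(256,225)]:print(u,v,P[v,u].round(3))
E
```

```text
s [254. 261.] 117 [[0.41, 0.148, 0.122], [0.415, 0.161, 0.153], [0.43, 0.166, 0.183]]
s [275. 296.] 272 [[0.294, 0.183, 0.125], [0.298, 0.206, 0.168], [0.319, 0.213, 0.205]]
s [251. 322.] 288 [[0.287, 0.264, 0.128], [0.291, 0.288, 0.17], [0.305, 0.296, 0.206]]
t [602. 232.] 45 [[0.421, -0.956, 0.005], [0.47, -0.919, 0.06], [0.521, -0.915, 0.066]]
t [259. 236.] 49 [[0.411, 0.146, 0.155], [0.42, 0.152, 0.181], [0.432, 0.163, 0.186]]
t [243. 275.] 76 [[0.296, 0.178, 0.184], [0.305, 0.189, 0.205], [0.319, 0.209, 0.21]]
t [213. 277.] 71 [[0.29, 0.262, 0.182], [0.296, 0.272, 0.205], [0.313, 0.288, 0.209]]
315 240 [ 0.438 -0.007  0.043]
397 230 [ 0.469 -0.266  0.061]
195 245 [0.425 0.381 0.012]
447 245 [ 0.43  -0.434  0.021]
275 250 [0.412 0.123 0.006]
256 225 [0.494 0.187 0.009]
```

View pics/c1.png

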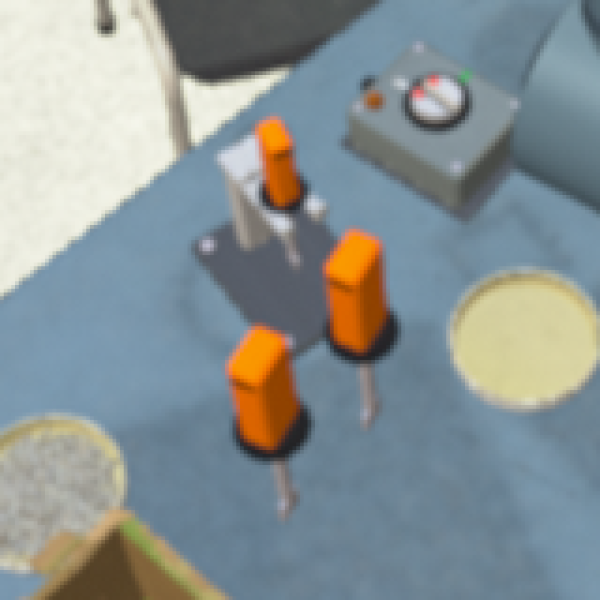

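The driver on the dark-footed fork hook, scene (254,258), is the one. It hangs at world ≈(0.42,0.155) with its top at z≈0.185, which fits a 154 mm driver with its collar at 115 mm. The other two are larger (tops at 0.21) and not on the hook. I'll move over the yellow box first for a wrist view.

Emit:
send_rows --pt "0.042 -0.031 -0.0125 0 0 0" --pt "0.042 -0.031 -0.0125 0 0 0" --pt "0.042 -0.031 -0.0125 0 0 0" --pt "0.042 -0.031 -0.0125 0 0 0" --pt "0.042 -0.031 -0.0125 0 0 0" --pt "0.042 -0.031 -0.0125 0 0 0" --pt "0.042 -0.031 -0.0125 0 0 0" --pt "0 0 0 0 0 0"

```text
time: 1.1
position: [0.4228, -0.3087, 0.294]
tcp_rot: [3.094, 0.537, 0.002]
force: [0.5, 0.5, -0.8]
opening: 0.0941
```

```bash
python3 - <<'E'
from h import *
c=cam('wrist');save('w1','',c);t=cam('top');save('top2','',t)
s=robot.get_state();print(s['position'],s['tcp_rot'],np.linalg.inv(c['world_to_cam']),c['f'])
cv2.imwrite('pics/w1v.png',np.hstack([cv2.resize(c['img'],(400,300)),cv2.resize(t['img'][190:310,180:480],(400,300))[:, :]]))
E
```

```text
[ 0.42102545 -0.31060426  0.29249871] [-3.09622336e+00 -5.30890833e-01  1.04670285e-03] [[ 0.33592218 -0.9126039  -0.23304594  0.48926327]
 [-0.94188869 -0.32510781 -0.08456119 -0.28557195]
 [ 0.00140582  0.24790932 -0.96878222  0.47325464]
 [ 0.          0.          0.          1.        ]] 368.75980892078945
```

View pics/w1v.png

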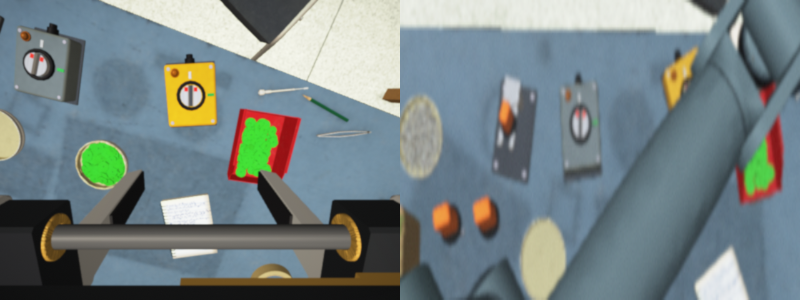

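The wrist view shows the yellow box's switch at full-res pixel (305,152). The white mark points up, away from the robot, and the green mark is to the right (world -y). I'll measure it and go on to the hook.

```bash
cat >> h.py <<'E'
def yellow(d):
    P,im=d['P'],d['img']; hsv=cv2.cvtColor(im,cv2.COLOR_BGR2HSV)
    z=P[...,2]; m=(cv2.inRange(hsv,(18,150,120),(30,255,255))>0)&(abs(z-.05)<.006)&(P[...,1]>-.4)
    r=cv2.minAreaRect((P[m][:,:2]*1000).astype(np.float32)); print('rect',r,'topz',np.median(z[m]))
    c=np.array(r[0])/1000
    n=(np.hypot(P[...,0]-c[0],P[...,1]-c[1])<.022)&(z>.0585)
    print('rotor',cv2.minEnclosingCircle((P[n][:,:2]*1000).astype(np.float32)),n.sum(),P[n].mean(0),np.median(z[n]))
    g=(cv2.inRange(hsv,(50,120,80),(80,255,255))>0)&(np.hypot(P[...,0]-c[0],P[...,1]-c[1])<.045)&(abs(z-.05)<.008)
    if g.sum(): v=P[g].mean(0)[:2]-c; print('green',g.sum(),np.linalg.norm(v),'box x ang',np.degrees(np.arctan2(v[1],v[0]))+90)
    k=((cv2.inRange(hsv,(0,120,100),(6,255,255))>0)|(cv2.inRange(hsv,(174,120,100),(180,255,255))>0))&(np.hypot(P[...,0]-c[0],P[...,1]-c[1])<.02)
    if k.sum(): v=P[k].mean(0)[:2]-c; print('red',k.sum(),np.linalg.norm(v),'ang',np.degrees(np.arctan2(v[1],v[0])))
E
python3 - <<'E'
from h import *
d=np.load('pics/w1.npz'); yellow(d)
E
```

```text
rect ((476.62451171875, -271.8246154785156), (109.6387939453125, 88.6767578125), 22.502986907958984) topz 0.04976833375100753
rotor ((478.2073974609375, -273.5069580078125), 20.514623641967773) 738 [ 0.47711907 -0.27189278  0.06166094] 0.061750605853462176
green 24 0.03516699184553288 box x ang 21.923037781409903
red 54 0.010599268217101688 ang 21.254644297887154
```

Emit:
send_rows --pt "0.045 -0.042 0 0 0 0" --pt "0.045 -0.042 0 0 0 0" --pt "0.017 -0.058 -0.005 0 0 0" --pt "0.01 -0.06 -0.005 0 0 0" --pt "0.01 -0.06 -0.005 0 0 0" --pt "0.01 -0.06 0 0 0 0" --pt "-0.02 -0.055 0 0 0 0" --pt "-0.02 -0.05 0 0 0 0"

```text
time: 2.2
position: [0.3698, 0.1244, 0.3071]
tcp_rot: [-3.097, -0.526, 0.002]
force: [0.6, 0.7, -0.3]
opening: 0.0935
```

```bash
python3 - <<'E'
from h import *
c=cam('wrist');save('w2','',c);t=cam('top');save('top3','',t)
s=robot.get_state();print(s['position'],s['joint_pos'])
yellow(np.load('pics/top3.npz'))
cv2.imwrite('pics/w2v.png',c['img'])
for n in('w2','top3'):
    d=np.load(f'pics/{n}.npz');P=d['P'];z=P[...,2]
    hsv=cv2.cvtColor(d['img'],cv2.COLOR_BGR2HSV)
    m=(cv2.inRange(hsv,(4,170,100),(16,255,255))>0)&(abs(P[...,0]-.42)<.04)&(abs(P[...,1]-.155)<.04)&(z>.178)
    print(n,m.sum(),cv2.minAreaRect((P[m][:,:2]*1000).astype(np.float32)),np.median(z[m]))
    m=(z>.105)&(z<.13)&(np.hypot(P[...,0]-.42,P[...,1]-.155)<.08)&(hsv[...,1]<80)
    print(m.sum(),cv2.minAreaRect((P[m][:,:2]*1000).astype(np.float32)))
    m=(z>.007)&(z<.014)&(np.hypot(P[...,0]-.42,P[...,1]-.155)<.1)
    print(m.sum(),cv2.minAreaRect((P[m][:,:2]*1000).astype(np.float32)))
E
```

```text
[0.36892036 0.12568241 0.30747634] [ 3.49339948e-02 -4.87480973e-01  2.04192177e+00  4.30325899e-04
  1.58746102e+00  1.26380663e+00]
rect ((475.63421630859375, -267.6550598144531), (109.04318237304688, 89.02523040771484), 22.822406768798828) topz 0.04871562675580088
rotor ((477.71881103515625, -267.69970703125), 21.07227897644043) 68 [ 0.4757344  -0.26701735  0.06131406] 0.060896698450567444
w2 324 ((412.28387451171875, 154.0643768310547), (20.9448184967041, 50.5890998840332), 88.6507797241211) 0.1833390333583972
2237 ((438.204345703125, 151.39849853515625), (36.579437255859375, 85.9769058227539), 80.28480529785156)
4200 ((437.152587890625, 152.3608856201172), (89.84253692626953, 124.60408020019531), 80.41046905517578)
top3 0 ((0.0, 0.0), (0.0, 0.0), 0.0) nan
4 ((403.67095947265625, 162.67359924316406), (27.74437141418457, 14.292227745056152), 77.63153839111328)
124 ((398.8810119628906, 160.0547332763672), (92.81893920898438, 130.43316650390625), 89.32188415527344)
  return _methods._mean(a, axis=axis, dtype=dtype,
  ret = ret.dtype.type(ret / rcount)
```

View pics/w2v.png

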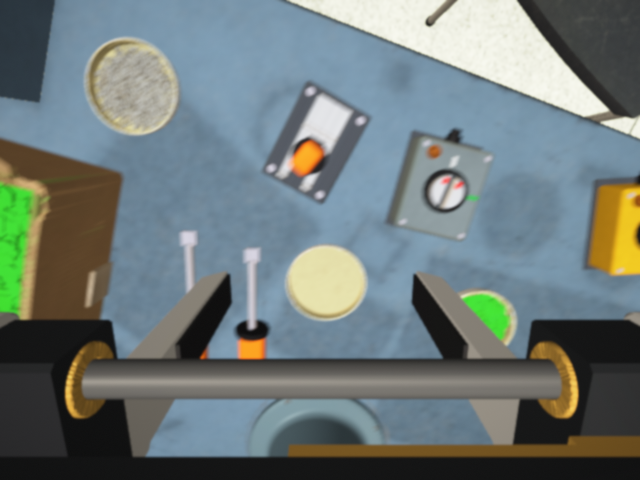

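The hook stand is at (300,150) in the wrist view: plate axis at -9.6° in world, origin ≈(0.425,0.154). I'll align the tool above the handle and check from there.

Emit:
send_rows --pt "0 0 0 0 0 9.7" --pt "0 0 0 0 0 9.7" --pt "0 0 0 0 0 9.6" --pt "0.025 -0.018 0 0 0 0" --pt "0.0255 -0.019 0 0 0 0" --pt "0 0 0 0 0 0"

```text
time: 3.05
position: [0.4281, 0.151, 0.3066]
tcp_rot: [3.129, -0.266, -0.005]
force: [-0.9, -0.1, -0.2]
opening: 0.0936
```

```bash
python3 - <<'E'
from h import *
c=cam('wrist');save('w3','',c)
s=robot.get_state();print(s['position'],s['tcp_rot'],s['joint_pos'])
p=s['position'];M=R.from_rotvec(s['tcp_rot']).as_matrix()
d=np.load('pics/w3.npz');P=d['P'];Q=(P-p)@M   # tool coords
z=P[...,2];hsv=cv2.cvtColor(d['img'],cv2.COLOR_BGR2HSV)
near=np.hypot(P[...,0]-.425,P[...,1]-.155)<.09
o=(cv2.inRange(hsv,(4,150,90),(18,255,255))>0)&near
for lo,hi in((.12,.14),(.14,.16),(.16,.178),(.178,.19)):
    m=o&(z>lo)&(z<hi)
    if m.sum(): print(lo,m.sum(),np.nanpercentile(P[m],[3,50,97],axis=0).round(4).tolist(),np.nanpercentile(Q[m],[3,50,97],axis=0)[:,:2].round(4).tolist())
m=near&(z>.11)&(z<.126)&(hsv[...,1]<90)
print('fork',m.sum(),np.nanpercentile(Q[m],[1,50,99],axis=0)[:,:2].round(4).tolist(),cv2.minAreaRect((P[m][:,:2]*1000).astype(np.float32)))
m=near&(z>.007)&(z<.014); print('foot',cv2.minAreaRect((P[m][:,:2]*1000).astype(np.float32)))
cv2.imwrite('pics/w3v.png',c['img'])
E
```

```text
[0.42728449 0.15096534 0.30686426] [ 3.12939833 -0.26557118 -0.00422381] [ 8.88173380e-02 -3.05383832e-01  1.91279661e+00 -4.64901242e-04
  1.53699205e+00  1.82895101e+00]
0.12 59 [[0.4162, 0.1425, 0.1203], [0.4364, 0.1526, 0.1307], [0.4392, 0.1658, 0.1394]] [[-0.0118, -0.0132], [0.0102, -0.0038], [0.0118, 0.0071]]
0.14 75 [[0.4331, 0.1418, 0.1416], [0.4375, 0.1488, 0.1509], [0.4393, 0.1587, 0.159]] [[0.0061, -0.0091], [0.0106, 0.0002], [0.0119, 0.0077]]
0.16 73 [[0.4324, 0.1415, 0.1609], [0.4374, 0.1497, 0.1689], [0.4392, 0.1579, 0.177]] [[0.0057, -0.0086], [0.0107, -0.0007], [0.0118, 0.0081]]
0.178 588 [[0.4147, 0.143, 0.18], [0.4268, 0.1525, 0.1835], [0.438, 0.1617, 0.1851]] [[-0.0129, -0.01], [-0.0005, -0.0015], [0.0108, 0.007]]
fork 2049 [[-0.03, -0.0203], [0.0254, -0.0038], [0.0539, 0.0143]] ((438.5079040527344, 151.57879638671875), (35.978370666503906, 85.33711242675781), 80.53044891357422)
foot ((437.417236328125, 152.04957580566406), (89.85562133789062, 123.31110382080078), 80.31842803955078)
```

View pics/w3v.png

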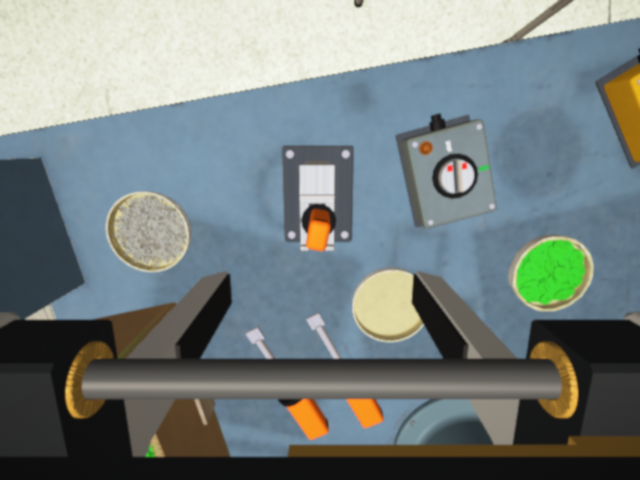

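The handle sits between the fingers, its top centre only about 1.5 mm off the tool axis (pixel (318,225)). I'll descend 166 mm and grip.

Emit:
send_rows --pt "-0.001 -0.0015 0.035 0 0 0" --pt "0 0 0.035 0 0 0" --pt "0 0 0.035 0 0 0" --pt "0 0 0.03 0 0 0" --pt "0 0 0.02 0 0 0" --pt "0 0 0.011 0 0 0" --pt "0 0 0 0 0 0"

```text
time: 3.98
position: [0.4256, 0.1534, 0.1416]
tcp_rot: [3.13, -0.264, -0.002]
force: [-0.3, 0.2, -0.5]
opening: 0.094
```

Emit:
send_rows --pt "0 0 0 0 0 0" --pt "0 0 0 0 0 0" --pt "0 0 0 0 0 0" --pt "0 0 0 0 0 0" --pt "0 0 0 0 0 0" --pt "0 0 0 0 0 0" --pt "0 0 0 0 0 0" --grip 0

```text
time: 4.85
position: [0.426, 0.154, 0.1419]
tcp_rot: [3.131, -0.263, -0.0]
force: [0.3, -0.0, -0.3]
opening: 0.0273
```

Emit:
send_rows --pt "0 0 0 0 0 0" --pt "0 0 0 0 0 0" --pt "0 0 0 0 0 0" --pt "0 0 0 0 0 0"

```text
time: 5.35
position: [0.426, 0.154, 0.142]
tcp_rot: [-3.131, 0.263, 0.0]
force: [0.4, 1.0, 0.4]
opening: 0.0184
```

Gripped at 18.4 mm. I'll lift straight up.

Emit:
send_rows --pt "0 0 -0.01 0 0 0" --pt "0 0 -0.015 0 0 0" --pt "0 0 -0.02 0 0 0" --pt "0 0 -0.025 0 0 0" --pt "0 0 -0.025 0 0 0" --pt "0 0 -0.025 0 0 0" --pt "0 0 -0.01 0 0 0" --pt "0 0 0 0 0 0"

```text
time: 6.35
position: [0.4263, 0.154, 0.2727]
tcp_rot: [-3.13, 0.263, -0.002]
force: [-0.5, 0.7, -1.7]
opening: 0.0174
```

```bash
python3 - <<'E'
from h import *
c=cam('wrist');save('w4','',c)
s=robot.get_state();print(s['position'],s['tcp_rot'],s['joint_pos'],s['force'],s['opening'])
p=s['position'];M=R.from_rotvec(s['tcp_rot']).as_matrix()
d=np.load('pics/w4.npz');P=d['P'];Q=(P-p)@M
for lo in np.arange(.0,.125,.01):
    m=(np.hypot(Q[...,0],Q[...,1])<.025)&(Q[...,2]>lo)&(Q[...,2]<lo+.01)
    if m.sum(): print(lo.round(3),m.sum(),np.percentile(Q[m],[3,50,97],axis=0).round(4).tolist())
cv2.imwrite('pics/w4v.png',c['img'])
E
```

```text
[0.42579856 0.15396963 0.27167626] [ 3.13054986e+00 -2.62588529e-01 -5.65569425e-04] [ 9.56405295e-02 -2.90902993e-01  1.96401769e+00  1.59301860e-05
  1.46884101e+00  1.83380217e+00] [-0.02803566  0.08698557 -1.27138769] 0.01786347709852237
0.0 186 [[0.0094, -0.0068, 0.0003], [0.0124, 0.0016, 0.0049], [0.0129, 0.0095, 0.0096]]
0.01 483 [[0.0025, -0.0137, 0.011], [0.0115, 0.0011, 0.0193], [0.0156, 0.0165, 0.02]]
0.02 439 [[0.0021, -0.0146, 0.02], [0.0119, 0.0011, 0.0207], [0.0169, 0.0172, 0.024]]
0.07 3 [[0.0028, -0.0004, 0.0784], [0.0028, 0.0003, 0.0793], [0.0031, 0.0024, 0.0794]]
0.08 29 [[0.0009, -0.0013, 0.0804], [0.0029, 0.0018, 0.0857], [0.0034, 0.0042, 0.0891]]
0.09 46 [[0.0004, -0.0018, 0.0907], [0.0032, 0.001, 0.0965], [0.0069, 0.0041, 0.0989]]
0.1 11 [[0.0067, 0.0002, 0.1006], [0.0068, 0.0018, 0.1047], [0.007, 0.0026, 0.1086]]
```

View pics/w4v.png

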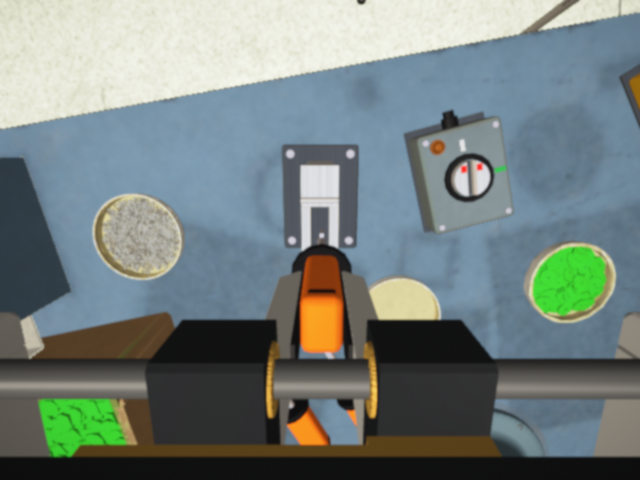

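The blade hangs true in the grip; shaft and handle read about 1.3 mm to tool +y, which is probably camera bias. I'll move to 50 mm short of the yellow switch so the wrist camera can see it.

Emit:
send_rows --pt "0.0098 0.04 0 0 0 0" --pt "0.0098 0.057 0 0 0 0" --pt "0.0098 0.057 0 0 0 0" --pt "0.0098 0.057 0 0 0 0" --pt "0.0098 0.057 0 0 0 0" --pt "0.0098 0.057 0 0 0 0" --pt "0.0098 0.057 0 0 0 0" --pt "0.0098 0.0556 0 0 0 0"

```text
time: 7.4
position: [0.4296, -0.2921, 0.2704]
tcp_rot: [-3.129, 0.263, 0.003]
force: [-0.3, 0.4, -1.2]
opening: 0.0174
```

Emit:
send_rows --pt "0 0 0 0 0 -8" --pt "0 0 0 0 0 -8" --pt "0 0 0 0 0 -8" --pt "0 0 0 0 0 -7.9" --pt "0 0 0.03 0 0 0" --pt "0 0 0 0 0 0" --pt "0 0 0 0 0 0"

```text
time: 8.28
position: [0.4304, -0.2905, 0.242]
tcp_rot: [-3.082, -0.608, 0.0]
force: [-0.4, -0.2, -0.2]
opening: 0.0178
```

```bash
cat >> h.py <<'E'
def tool():
    s=robot.get_state();M=R.from_rotvec(s['tcp_rot']).as_matrix()
    print(s['time'],s['position'].round(4),'yaw',np.degrees(np.arctan2(M[1,0],M[0,0])).round(2),'tilt',M[:,2].round(4),'j',s['joint_pos'].round(3),'F',s['force'].round(2),'T',s['torque'].round(2),s['opening'])
    return s['position'],M
E
python3 - <<'E'
from h import *
c=cam('wrist');save('w5','',c);p,M=tool()
d=dict(np.load('pics/w5.npz'));yellow(d)
P=d['P'];Q=(P-p)@M
hsv=cv2.cvtColor(d['img'],cv2.COLOR_BGR2HSV)
# slot floor: low points within the rotor
ctr=np.array([.477,-.272]);rr=np.hypot(P[...,0]-ctr[0],P[...,1]-ctr[1])
m=(rr<.017)&(P[...,2]<.0565); q=P[m][:,:2]; print('slot',m.sum(),q.mean(0) if m.sum() else 0, cv2.minAreaRect((q*1000).astype(np.float32)) if m.sum()>4 else 0)
for lo in (0,.09):
    m=(np.hypot(Q[...,0],Q[...,1])<.025)&(Q[...,2]>lo)&(Q[...,2]<lo+.01)
    if m.sum(): print(lo,m.sum(),np.percentile(Q[m],[3,50,97],axis=0).round(4).tolist())
im=d['img'];cv2.imwrite('pics/w5v.png',np.hstack([cv2.resize(im[100:340,200:440],(480,480),interpolation=3)]))
E
```

```text
8.325 [ 0.4306 -0.2908  0.2427] yaw 22.31 tilt [ 5.e-04 -6.e-04 -1.e+00] j [-0.812 -0.096  1.85   0.     1.387  0.369] F [ 0.85  0.46 -1.11] T [-0.01  0.02  0.02] 0.017613022100985934
rect ((476.45947265625, -271.79498291015625), (109.34156799316406, 88.93550109863281), 22.31571388244629) topz 0.049789718027141716
rotor ((476.0278015136719, -272.0046691894531), 21.643814086914062) 2989 [ 0.46470928 -0.27457751  0.26349231] 0.35205467073838115
green 34 0.03544940222092265 box x ang 22.584129627496523
red 69 0.011240203095517006 ang 18.632881385930993
slot 203 [ 0.47744343 -0.27161697] ((477.2785339355469, -271.710693359375), (32.9936637878418, 5.59881067276001), 19.113910675048828)
0 200 [[0.0076, -0.0081, 0.0002], [0.0111, 0.0008, 0.0046], [0.0116, 0.0094, 0.0098]]
0.09 44 [[-0.0011, -0.0027, 0.0911], [0.0017, 0.0001, 0.0976], [0.0051, 0.0032, 0.0997]]
```

View pics/w5v.png

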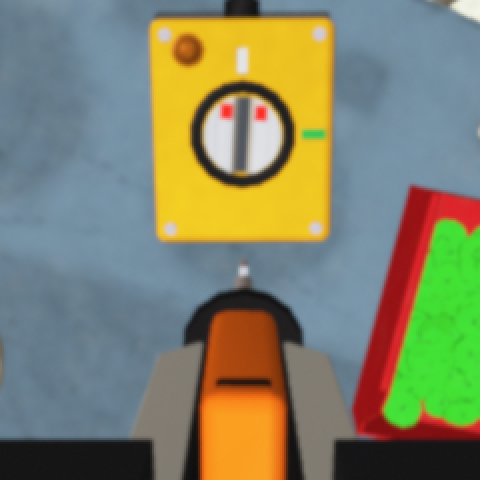

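The slot is at 19.1° in world, centred at (0.4767,-0.2718), at crop pixel (242,133). The box's x axis is at 22.4°, so the switch stands at about 0.06 rad. I'll align and lower.

Emit:
send_rows --pt "0 0 0 0 0 3.1" --pt "0.02 -0.0015 0 0 0 0" --pt "0.0305 -0.0015 0 0 0 0" --pt "0 0 0.02 0 0 0" --pt "0 0 0.02 0 0 0" --pt "0 0 0.01 0 0 0" --pt "0 0 0.005 0 0 0" --pt "0 0 0 0 0 0"

```text
time: 9.32
position: [0.4768, -0.2713, 0.1868]
tcp_rot: [-3.097, -0.523, 0.0]
force: [0.5, -0.1, -1.2]
opening: 0.0179
```

Emit:
send_rows --pt "0 0 0.005 0 0 0" --pt "0 0 0.004 0 0 0" --pt "0 0 0.003 0 0 0" --pt "0 0 0 0 0 0"

```text
time: 9.82
position: [0.477, -0.271, 0.1747]
tcp_rot: [-3.097, -0.524, 0.0]
force: [0.0, -0.1, -0.7]
opening: 0.0177
```

```bash
python3 -c "
from h import *
tool()"
```

```text
9.825 [ 0.477  -0.271   0.1747] yaw 19.21 tilt [-4.e-04  3.e-04 -1.e+00] j [-0.723  0.039  1.845  0.     1.258  0.512] F [ 0.02 -0.08 -0.67] T [-0.02 -0.02 -0.02] 0.017725148484547853
```

Emit:
send_rows --pt "0 0 0.002 0 0 0" --pt "0 0 0.002 0 0 0" --pt "0 0 0.002 0 0 0" --pt "0 0 0.001 0 0 0" --pt "0 0 0 0 0 0"

```text
time: 10.45
position: [0.4771, -0.2711, 0.1678]
tcp_rot: [-3.097, -0.524, 0.0]
force: [0.3, -0.0, -1.3]
opening: 0.0179
```

No contact force with the tip about 3.5 mm above the floor, so the blade is in the slot. I'll go 1.5 mm deeper and turn.

Emit:
send_rows --pt "0 0 0.0015 0 0 0" --pt "0 0 0 0 0 5" --pt "0 0 0 0 0 8" --pt "0 0 0 0 0 9" --pt "0 0 0 0 0 9" --pt "0 0 0 0 0 9" --pt "0 0 0 0 0 0"

```text
time: 11.32
position: [0.4771, -0.2707, 0.1664]
tcp_rot: [-3.09, 0.564, 0.0]
force: [0.9, 1.0, -1.6]
opening: 0.0178
```

```bash
python3 -c "
from h import *
tool()"
```

```text
11.325 [ 0.4771 -0.2707  0.1664] yaw -20.68 tilt [-1.e-04  9.e-04 -1.e+00] j [-7.230e-01  4.800e-02  1.852e+00  1.000e-03  1.242e+00  1.208e+00] F [ 0.91  0.96 -1.59] T [ 0.42 -0.04  0.07] 0.01778085491196313
```

Emit:
send_rows --pt "0 0 0 0 0 9" --pt "0 0 0 0 0 9" --pt "0 0 0 0 0 9" --pt "0 0 0 0 0 9" --pt "0 0 0 0 0 8" --pt "0 0 0 0 0 4" --pt "0 0 0 0 0 2" --pt "0 0 0 0 0 0"

```text
time: 12.32
position: [0.4772, -0.2706, 0.1663]
tcp_rot: [-2.562, 1.817, 0.001]
force: [1.4, 2.4, -0.1]
opening: 0.0177
```

```bash
python3 -c "
from h import *
tool()"
```

```text
12.325 [ 0.4772 -0.2706  0.1663] yaw -70.7 tilt [ 2.0e-04  1.3e-03 -1.0e+00] j [-7.230e-01  4.800e-02  1.852e+00  1.000e-03  1.242e+00  2.081e+00] F [ 1.37  2.39 -0.09] T [ 0.96 -0.25  0.04] 0.017658857325976437
```

Emit:
send_rows --pt "0 0 0 0 0 2" --pt "0 0 0 0 0 2" --pt "0 0 0 0 0 2" --pt "0 0 0 0 0 0"

```text
time: 12.82
position: [0.4772, -0.2708, 0.1664]
tcp_rot: [-2.461, 1.951, 0.0]
force: [1.7, 4.3, -0.5]
opening: 0.0178
```

```bash
python3 -c "
from h import *
tool()"
```

```text
12.825 [ 0.4772 -0.2708  0.1664] yaw -76.81 tilt [ 3.e-04  7.e-04 -1.e+00] j [-7.230e-01  4.800e-02  1.852e+00  1.000e-03  1.242e+00  2.188e+00] F [ 1.66  4.33 -0.5 ] T [ 1.39 -0.58  0.06] 0.01778339432214421
```

Emit:
send_rows --pt "0 0 0 0 0 2" --pt "0 0 0 0 0 2" --pt "0 0 0 0 0 0"

```text
time: 13.2
position: [0.4772, -0.2709, 0.1664]
tcp_rot: [-2.391, 2.037, 0.0]
force: [1.9, 4.8, -1.4]
opening: 0.0179
```

```bash
python3 -c "
from h import *
tool()"
```

```text
13.2 [ 0.4772 -0.2709  0.1664] yaw -80.84 tilt [ 2.e-04  6.e-04 -1.e+00] j [-7.230e-01  4.800e-02  1.852e+00  1.000e-03  1.242e+00  2.258e+00] F [ 1.94  4.84 -1.36] T [ 1.52 -0.68  0.1 ] 0.017911129079028344
```

Moment has risen to 0.10 N m, double the friction, at 13° past the nominal angle. That is the stop. I'll centre the blade, lift, back off and check.

Emit:
send_rows --pt "0 0 0 0 0 -5" --pt "0 0 0 0 0 -4" --pt "0 0 -0.005 0 0 0" --pt "0 0 -0.01 0 0 0" --pt "0 0 -0.03 0 0 0" --pt "0 0 -0.03 0 0 0" --pt "-0.05 0 -0.03 0 0 0" --pt "0 0 0 0 0 0"

```text
time: 14.2
position: [0.4621, -0.2236, 0.2759]
tcp_rot: [2.544, -1.84, 0.012]
force: [-0.7, -0.4, -1.5]
opening: 0.0177
```

```bash
python3 - <<'E'
from h import *
c=cam('wrist');save('w6','',c);p,M=tool()
d=dict(np.load('pics/w6.npz'));yellow(d)
P=d['P'];Q=(P-p)@M
m=(np.hypot(P[...,0]-.477,P[...,1]+.272)<.017)&(P[...,2]<.0565); q=P[m][:,:2]; print('slot',m.sum(),cv2.minAreaRect((q*1000).astype(np.float32)) if m.sum()>4 else 0)
for lo in (0,.08,.09):
    m=(np.hypot(Q[...,0],Q[...,1])<.025)&(Q[...,2]>lo)&(Q[...,2]<lo+.01)
    if m.sum(): print(lo,m.sum(),np.percentile(Q[m],[3,50,97],axis=0).round(4).tolist())
cv2.imwrite('pics/w6v.png',cv2.resize(d['img'][80:380,170:470],(600,600),interpolation=3))
E
```

```text
14.25 [ 0.4618 -0.2241  0.2739] yaw -71.77 tilt [ 0.0027 -0.0044 -1.    ] j [-6.720e-01 -1.360e-01  1.830e+00 -2.000e-03  1.443e+00  2.152e+00] F [ 0.27  0.11 -1.91] T [ 0.08 -0.03 -0.05] 0.017693357035004017
rect ((476.26739501953125, -271.890625), (109.75271606445312, 88.93985748291016), 22.51603126525879) topz 0.049749297811165966
rotor ((476.1883544921875, -271.6480407714844), 21.810157775878906) 3766 [ 0.47152249 -0.25912595  0.32114107] 0.38788747878302193
green 27 0.035069161319194 box x ang 22.768601053855193
red 53 0.011173857345991016 ang -66.26499286788223
slot 164 ((476.30316162109375, -272.15277099609375), (5.483375549316406, 33.23876953125), 25.472042083740234)
0 186 [[0.0102, -0.0075, 0.0003], [0.0133, 0.0006, 0.0049], [0.0137, 0.009, 0.0095]]
0.08 30 [[0.0017, -0.0018, 0.0802], [0.0038, 0.0009, 0.0848], [0.0044, 0.0036, 0.0897]]
0.09 44 [[0.0014, -0.0023, 0.0908], [0.0044, 0.0005, 0.0957], [0.0077, 0.0036, 0.0983]]
```

View pics/w6v.png

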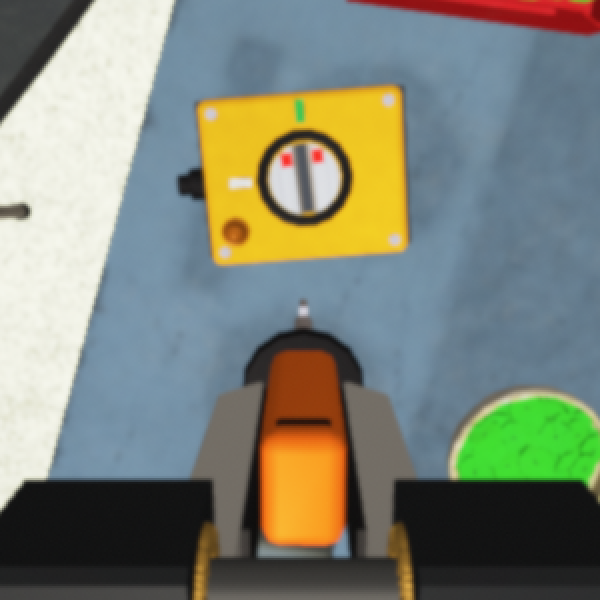

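The red end now points at the green mark: crop pixels (302,157) against (300,110). Slot and red angles put it at 87–89° of 90. I'll return to above the hook.

Emit:
send_rows --pt "0 0 0 0 0 -10.4" --pt "0 0 0 0 0 -10.4" --pt "0 0 0 0 0 -10.4" --pt "0 0 0 0 0 -10.4" --pt "0 0 0 0 0 -10.3" --pt "0 0 0 0 0 -10.3" --pt "0 0 0 0 0 0"

```text
time: 15.12
position: [0.4611, -0.2244, 0.2706]
tcp_rot: [3.13, -0.268, -0.003]
force: [0.0, -0.3, -0.6]
opening: 0.0176
```

Emit:
send_rows --pt "-0.0141 -0.0524 0 0 0 0" --pt "-0.0141 -0.0524 0 0 0 0" --pt "-0.0141 -0.0524 0 0 0 0" --pt "-0.0141 -0.0524 0 0 0 0" --pt "-0.0141 -0.0524 0 0 0 0" --pt "-0.0141 -0.0524 0 0 0 0" --pt "-0.0141 -0.0524 0 0 0 0" --pt "0 0 0 0 0 0"

```text
time: 16.12
position: [0.4246, 0.1569, 0.2712]
tcp_rot: [3.13, -0.259, -0.001]
force: [0.5, -0.6, -1.1]
opening: 0.018
```

```bash
python3 - <<'E'
from h import *
p,M=tool();print((np.array([.426,.154,.1419])-p)@M)
E
```

```text
16.125 [0.4246 0.1569 0.2712] yaw -9.46 tilt [-6.e-04 -4.e-04 -1.e+00] j [ 0.103 -0.291  1.965 -0.     1.468  1.839] F [ 0.48 -0.63 -1.09] T [-0.01  0.04  0.  ] 0.018043420048466104
[0.00188807 0.00251893 0.12926641]
```

Emit:
send_rows --pt "0.0019 0.0025 0 0 0 0" --pt "0 0 0 0 0 0" --pt "0 0 0.02 0 0 0" --pt "0 0 0.02 0 0 0" --pt "0 0 0.02 0 0 0" --pt "0 0 0.02 0 0 0" --pt "0 0 0.015 0 0 0" --pt "0 0 0 0 0 0"

```text
time: 17.12
position: [0.4262, 0.1509, 0.1754]
tcp_rot: [3.13, -0.265, -0.004]
force: [0.6, 0.0, -0.9]
opening: 0.0177
```

```bash
python3 - <<'E'
from h import *
p,M=tool();print((np.array([.426,.154,.1419])-p)@M)
E
```

```text
17.125 [0.4262 0.1509 0.1754] yaw -9.69 tilt [-2.4e-03 -4.0e-04 -1.0e+00] j [ 0.089 -0.207  2.073 -0.     1.278  1.829] F [ 0.64  0.04 -0.86] T [ 0.04 -0.01 -0.02] 0.01766558160814684
[-0.00061629 -0.00301096  0.0334644 ]
```

The earlier reading was a settling transient, so I'll correct y by -3 mm, let it settle, and finish the descent.

Emit:
send_rows --pt "-0.0005 -0.003 0 0 0 0" --pt "0 0 0 0 0 0" --pt "0 0 0.01 0 0 0" --pt "0 0 0.008 0 0 0" --pt "0 0 0 0 0 0" --pt "0 0 0 0 0 0"

```text
time: 17.88
position: [0.4267, 0.1548, 0.1584]
tcp_rot: [3.131, -0.263, -0.0]
force: [-0.3, 0.0, -0.9]
opening: 0.0177
```

```bash
python3 - <<'E'
from h import *
p,M=tool();print((np.array([.426,.154,.1419])-p)@M)
E
```

```text
17.875 [0.4267 0.1548 0.1584] yaw -9.59 tilt [-2.e-04 -0.e+00 -1.e+00] j [ 0.097 -0.183  2.086  0.     1.239  1.835] F [-0.31  0.03 -0.87] T [ 0.01  0.01 -0.08] 0.017680520392434597
[-0.00058533  0.00088619  0.01649139]
```

Emit:
send_rows --pt "-0.0005 0.0007 0.006 0 0 0" --pt "0 0 0.006 0 0 0" --pt "0 0 0.003 0 0 0" --pt "0 0 0.001 0 0 0" --pt "0 0 0 0 0 0" --pt "0 0 0 0 0 0"

```text
time: 18.62
position: [0.4263, 0.1542, 0.1427]
tcp_rot: [-3.131, 0.262, -0.001]
force: [-0.4, -0.4, -1.1]
opening: 0.0179
```

```bash
python3 - <<'E'
from h import *
p,M=tool();print((np.array([.426,.154,.1419])-p)@M)
E
```

```text
18.625 [0.4263 0.1542 0.1427] yaw -9.59 tilt [ 4.e-04  1.e-04 -1.e+00] j [ 0.096 -0.164  2.1    0.     1.205  1.834] F [-0.38 -0.4  -1.07] T [0.02 0.02 0.02] 0.017868935704373697
[-0.00024055  0.00026193  0.00077159]
```

Emit:
send_rows --pt "0 0 0.0005 0 0 0" --pt "0 0 0 0 0 0" --pt "0 0 0 0 0 0" --pt "0 0 0 0 0 0" --pt "0 0 0 0 0 0" --pt "0 0 0 0 0 0" --pt "0 0 0 0 0 0" --pt "0 0 0 0 0 0" --grip 1

```text
time: 19.62
position: [0.4261, 0.1542, 0.142]
tcp_rot: [-3.131, 0.263, -0.0]
force: [0.3, -0.6, -0.3]
opening: 0.0926
```

Emit:
send_rows --pt "0 0 0 0 0 0" --pt "0 0 -0.02 0 0 0" --pt "0 0 -0.03 0 0 0" --pt "0 0 -0.04 0 0 0" --pt "0 0 -0.04 0 0 0" --pt "0 0 -0.03 0 0 0" --pt "0 0 0 0 0 0" --pt "0 0 0 0 0 0"

```text
time: 20.62
position: [0.4255, 0.1541, 0.3003]
tcp_rot: [3.13, -0.262, -0.004]
force: [0.3, 0.1, -0.6]
opening: 0.094
```

```bash
python3 - <<'E'
from h import *
c=cam('wrist');save('w7','',c);p,M=tool()
d=np.load('pics/w7.npz');P=d['P'];z=P[...,2];hsv=cv2.cvtColor(d['img'],cv2.COLOR_BGR2HSV)
o=(cv2.inRange(hsv,(4,150,90),(18,255,255))>0)&(np.hypot(P[...,0]-.425,P[...,1]-.155)<.09)&(z>.178)
print('handle top',np.nanpercentile(P[o],[3,50,97],axis=0).round(4).tolist())
a=cv2.resize(d['img'],(400,300)); s=cam('scene')['img'][215:335,180:340]
cv2.imwrite('pics/w7v.png',np.hstack([a,cv2.resize(s,(400,300),interpolation=3)]))
E
```

```text
20.675 [0.4253 0.1541 0.2999] yaw -9.59 tilt [-3.2e-03 -3.0e-04 -1.0e+00] j [ 0.096 -0.304  1.924  0.     1.525  1.834] F [0.4  0.63 0.01] T [0.03 0.01 0.04] 0.09439819923876752
handle top [[0.4152, 0.1006, 0.181], [0.4422, 0.1553, 0.41], [0.4636, 0.197, 0.4241]]
```

View pics/w7v.png

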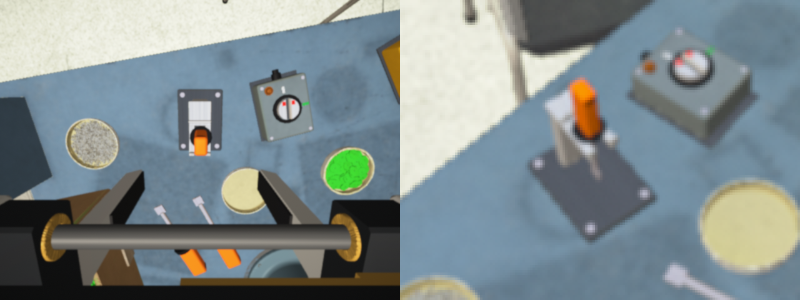

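The driver hangs on its fork again: handle at (201,143) in the left picture, (585,110) in the right. The fingers are clear, and the grey switch looks as it did at the start. Handing in.

```bash
python3 -c "
from h import *
print(robot.close_job())"
```

```text
the job is handed in; nothing more can be done
None
```

I took the screwdriver off its hook, turned the yellow switch clockwise to its stop, hung the driver back blade down and let go. I handed the job in at about 21 s of the 53 s allowed; the hand-in gave no verdict.

- **Yellow switch:** the wrist view after the turn put the red end at 87–89° of 90°, pointing at the green mark. At the stop the moment on the tool had risen to about 0.10 N m, twice the switch's friction.
- **Screwdriver:** I released it within 1 mm of where I had gripped it. The last pictures show it hanging upright on the fork with the gripper open and clear, about 16 cm above the gripping height. The final numeric check of its handle failed because orange-coloured gripper parts got into the mask, so its resting place was confirmed only by eye and by the release position.
- **Grey switch and loose things:** the grey switch looks unchanged. The tin shows no sign of having moved, and the parts bin was not in the last pictures. I did not measure any of these again, but felt no force that would suggest contact.

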